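# Hang the measured bracket on the free branch of the rotary rack

## Task

In this measuring room, first turn the rotary rack until its one empty branch points along the red arrow on the rack's base. Then take the blue bracket that stands on the black granite plate and hang it by its window on that empty branch, leaving the branch pointing along the arrow. Do not knock the other three brackets off the rack, and do not shift or tip the steel cylinder and the vee-block on the granite plate.

Things in the scene. Friction and masses are not known exactly. Their poses are not given: they have to be found in the camera images.
- rack_base: fixed grey round foot of the rotary rack, radius 85 mm, 14 high, with a 34 mm wide tongue reaching 180 mm from the axis that carries a flat red arrow. Origin: on the rack's vertical axis at table height. The arrow points along its own -x (roughly towards the robot).
- rack_tree: turning part of the rack: steel post, radius 11 mm (collar radius 20), with four level round branches at right angles, 10 mm thick, top at height 155, ending 142 mm from the axis. Origin: on the axis at table height. The EMPTY branch points along its own +x; those along +y, -x, -y each carry a bracket 90 mm out. Turns about z either way over a full turn, 0.1 N m friction, stays where left.
- handle (a point): centre of the black handle bar on top of the post, on the axis: 70 mm long (along the tree's own x, so in line with the empty branch), 14 wide, from height 200 to 235. Pinch it from above across its width to turn the rack.
- free_tip (a point): the empty branch's small upturned tip, 137 mm from the axis, at height 160; the tip's top is at 165, the underside of the branch at 145.
- bracket: the part to hang, standing on the granite plate, 0.2 to 0.35 kg: blue inverted-T bracket: upright web 10 mm thick (its x) x 70 wide (y) x 120 tall on a centred foot 50 (x) x 70 (y) x 8. A 40 x 40 window pierces the web along x, 45 to 85 above the underside; grip the beam above it (85 to 120) across the 10 mm. Origin: centre of underside, z up.
- window_top (a point): middle of the upper edge of the bracket's window, 85 mm above its underside; this edge rests on the top of the branch when hung.
- hung1: one of three brackets of the same shape already hanging loosely by the window on the rack (+y-axis branch of the tree); its underside is then at height 70 mm and its top at 190. Origin and axes as for the bracket to hang.
- hung2: one of three brackets of the same shape already hanging loosely by the window on the rack (-x-axis branch of the tree); its underside is then at height 70 mm and its top at 190. Origin and axes as for the bracket to hang.
- hung3: one of three brackets of the same shape already hanging loosely by the window on the rack (-y-axis branch of the tree); its underside is then at height 70 mm and its top at 190. Origin and axes as for the bracket to hang.
- plate: fixed black granite surface plate, 260 (x) x 320 (y) x 50 high; origin: centre of the underside.
- square: bystander: polished steel cylinder, 48 mm diameter, 100 tall, standing at the far edge of the granite plate. Origin: centre of its underside.
- vblock: bystander: dark steel vee-block 60 x 60 x 42 mm at the far edge of the granite plate. Origin: centre of its underside.

How it is judged (in metres and radians):
On the way, in this order (a step that is already met when the one before it is completed fails the run):
1. the empty branch has been turned to point along the red arrow (x of free_tip in the frame of rack_base below 0 m and y of free_tip in the frame of rack_base between -0.035 and 0.035 m), for 0.2 s.
2. the bracket hangs by its window on that branch (x of window_top in the frame of rack_tree between 0.03 and 0.135 m and y of window_top in the frame of rack_tree between -0.018 and 0.018 m and z of window_top in the frame of rack_tree between 0.145 and 0.17 m and angle between bracket's own z axis and vertical below 0.35 rad and contact force between bracket and rack_tree above 0.5 N), for 0.2 s.
At the end, for the whole second after the job is handed in: The bracket hangs at rest by its window on the once empty branch (upper window edge 30 to 135 mm from the axis, within 18 mm sideways, 145 to 170 mm high, lean under 0.35 rad); the branch points along the arrow (tip within 35 mm of its line); the other three still hang (all of step 1 and all of step 2 and linear speed of bracket below 0.05 m/s and height (world z) of each of hung1, hung2, hung3 above 0.055 m and horizontal distance between each of hung1, hung2, hung3 and rack_tree below 0.15 m); the robot touches nothing.
It fails at once if a bracket already on the rack is knocked off (its underside falls below 55 mm) (height (world z) of any of hung1, hung2, hung3 below 0.055 m).
It fails at once if the steel cylinder or the vee-block is moved by more than 30 mm or tipped (distance of any of square, vblock from where it was at the start of the episode above 0.03 m or angle between any of square, vblock's own z axis and vertical above 0.3 rad).
It also fails if it takes over 69 s, if anything falls off the work surface, if the arm or the gripper's body presses on something with over 40 N, if the wrist force passes 120 N, or if a joint passes its speed limit or range.

## Robot

A 6-joint arm with a two-finger parallel gripper is mounted at the origin on the work surface. World frame = base frame: x ahead of the robot, y to its left, z up, the work surface at z = 0. Lengths are in mm, angles in rad, forces in N, time in s.
With the tool pointing down it reaches from about 300 to 775 mm from the base axis. Payload 14.6 kg.
Tool frame: the origin (TCP) lies at the very end of the fingers, on their centre line; the grasp point (between the pads) lies 19 mm behind it; z points along the fingers, y is the line along which they close (so a half turn about z gives the same grasp; the last joint's range is limited). The gripper opens to 94 mm and grips with 3 to 60 N. Pads are 16 mm wide; open, the fingers measure 119 mm over their backs; the gripper's body (75 mm by 177 mm) begins 78 mm behind the grasp point.
Start: joints at [1.201, 0.3, 1.521, -0, 1.321, -0.067], TCP at [164.004, 524.968, 171.746] pointing down, gripper open.
Joint ranges: [-3.03, 3.03], [-0.79, 2.21], [0.23, 2.52], [-1.04, 4.18], [0, 3.07], [-2.55, 2.55]. Speed limits (rad/s): [2.22, 2.22, 2.57, 3.14, 3.14, 3.14].

## Interface

Orientations are given as [roll, pitch, yaw] about the fixed x, y, z axes, in that order (R = Rz(yaw) Ry(pitch) Rx(roll)).
In Python, from cell import manip gives the robot as it stands. The module is installed in compiled form; this text tells all that it offers.
- The arm moves only by the shell command python3 -m inch 'ROWS' [FORCE]. ROWS is JSON, a list of rows, each an object of numbers: "gripper": the opening, from 0 (shut) to 1 (fully open); "dx", "dy", "dz": the shift along the world's x, y, z in m; "wx", "wy", "wz": the turn, a rotation vector about the world's x, y, z in degrees. A call has exactly 5 rows; each row is the pose to reach, as a shift and turn from the pose commanded when the call began; what a row does not reach only later rows make up. A row lasts 1/12 s, in which the tool goes at most 41.7 mm and 7.16 degrees, less where a joint would pass 70% of its speed; a pose out of reach is approached as far as the arm can. A call with a gripper value outside its range is refused whole. The fingers move at their own pace and stop on an object; FORCE is the grip in N (left out, the last holds). Time passes only in rows, so rows that repeat a pose let the fingers close, or fill a call up. It gives the time, the measured TCP pose, the force, the opening and the grip force at its end, in the units of the state.
- manip.read_state(): the state, without advancing time (a new reading comes with each control period).
- manip.camera(name): name is "side" or "top"; returns the picture (400x640x3 uint8, blue, green, red); there is no depth.
- manip.camera_info(name): a dict with "camera_matrix" (3x3 intrinsics, pixels), "R" (3x3) and "t" (3): a world point X has camera coordinates R X + t. Camera axes: x right, y down, z forward; pixel columns grow to the right and rows downward; lengths in mm; the calibration is good to about 2 mm. A picture is of the moment at which its call begins. camera_info takes no time and is no camera call.
- manip.sign_off(): hands the job in; it is judged then, once.
The state is a dict: "clock": time; "joints": joint angles; "qd": joint speeds; "effort": joint torques, N m; "eef_pos": TCP position; "eef_rot": TCP orientation; "wrist_force": force on the tool from outside, world axes, zero at the start; "moment": the same for the moment, N m; "finger_gap": finger opening in mm; "finger_force": force on a finger pad.
Only numpy, scipy, OpenCV 4.12 (cv2) and the standard library are available. Lean on these libraries where they do the work, as an engineer would, in place of code of your own. Each camera call takes 0.05 s, during which the arm holds its last target. There are 200 camera calls.

## Working session

There is one attempt and no reset: what is moved stays moved. The work goes in short steps, Python scripts to look and compute and a shell command to move; the robot and the scene stay as the last step left them, time stands still between calls to the robot, and variables do not carry over. Pictures are saved under pics/ and viewed, at most 10 in all, crops included, and the job is handed in when it is done.

```bash
mkdir -p pics; python3 - <<'E'
from cell import manip
import cv2,numpy as np
np.set_printoptions(precision=3,suppress=True)
for n in("top","side"):
    cv2.imwrite(f"pics/{n}0.png",manip.camera(n)); i=manip.camera_info(n); print(n,i)
print(manip.read_state())
E
```

```text
top {'camera_matrix': array([[460.131,   0.   , 316.93 ],
       [  0.   , 460.131, 201.224],
       [  0.   ,   0.   ,   1.   ]]), 'R': array([[-0.111, -0.994, -0.003],
       [-0.972,  0.109, -0.21 ],
       [ 0.209, -0.021, -0.978]]), 't': array([  71.419,  639.757, 1231.045])}
side {'camera_matrix': array([[369.645,   0.   , 318.849],
       [  0.   , 369.645, 200.213],
       [  0.   ,   0.   ,   1.   ]]), 'R': array([[ 0.997, -0.081,  0.001],
       [-0.046, -0.573, -0.818],
       [ 0.066,  0.816, -0.575]]), 't': array([-595.599,  141.162,  807.454])}
{'clock': 0.1, 'joints': array([ 1.201,  0.3  ,  1.522,  0.   ,  1.321, -0.067]), 'qd': array([ 0.001,  0.001, -0.001,  0.001,  0.   ,  0.002]), 'effort': array([  0.003, -53.264, -35.328,   0.071,   0.023,  -0.   ]), 'eef_pos': array([163.918, 524.739, 171.247]), 'eef_rot': array([-3.141, -0.   ,  2.839]), 'wrist_force': array([ 0.405, -0.343,  0.061]), 'moment': array([-0.001,  0.002,  0.016]), 'finger_force': 0.0, 'finger_gap': 93.76617848185491}
```

View pics/top0.png

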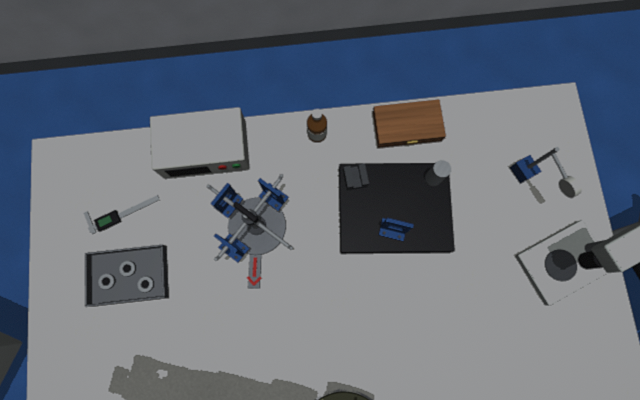

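View pics/side0.png

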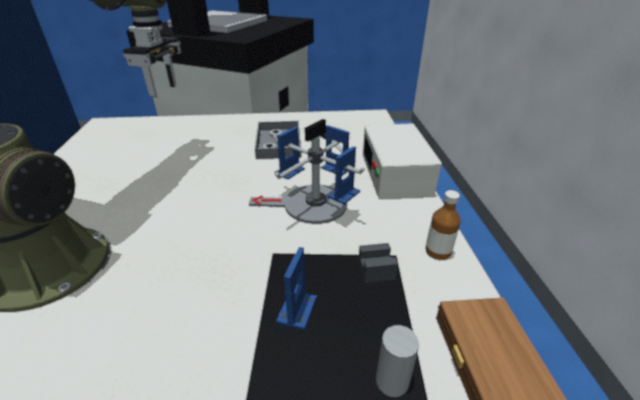

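The top view has the rack near (255,220), with the empty branch ending at about (292,248) and the arrow pointing down at (254,270). The bracket is near (395,228) on the plate, the vee-block near (356,176) and the cylinder near (438,172). I'll zoom in to get accurate pixels.

```bash
python3 - <<'E'
import cv2,numpy as np
a=cv2.imread("pics/top0.png");b=cv2.imread("pics/side0.png")
def crop(im,x,y,w,h,s):
    c=cv2.resize(im[y:y+h,x:x+w],None,fx=s,fy=s,interpolation=cv2.INTER_CUBIC)
    for k in range(0,w,10):
        cv2.line(c,(k*s,0),(k*s,6),(0,0,255),1)
        if k%20==0: cv2.putText(c,str(x+k),(k*s,16),0,.35,(0,0,255),1)
    for k in range(0,h,10):
        cv2.line(c,(0,k*s),(6,k*s),(0,0,255),1)
        if k%20==0: cv2.putText(c,str(y+k),(8,k*s+4),0,.35,(0,0,255),1)
    return c
A=crop(a,200,170,100,125,4);B=crop(a,370,205,50,45,8);C=crop(b,260,240,65,90,3);
D=crop(b,240,110,130,110,3)
o=np.zeros((600,800,3),np.uint8)
o[:500,:400]=A;o[:300,400:]=B[:300,:400]if B.shape[0]>=300 else 0
o[310:580,410:605]=C
cv2.imwrite("pics/z1.png",o)
E
```

```text
(no output)
```

View pics/z1.png

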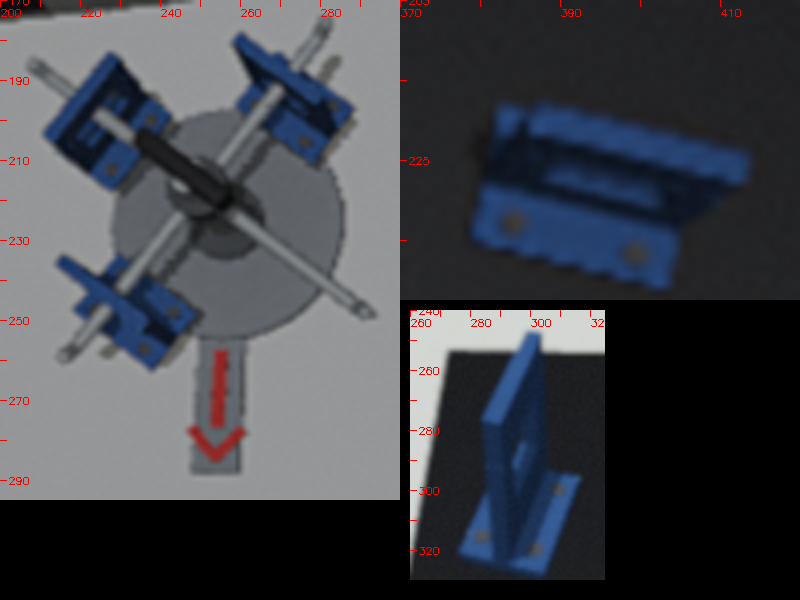

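```bash
cat > h.py <<'E'
from cell import manip
import numpy as np
from scipy.optimize import least_squares
np.set_printoptions(precision=2,suppress=True)
I={n:manip.camera_info(n) for n in("top","side")}
def proj(n,X):
    c=np.asarray(X)@I[n]["R"].T+I[n]["t"]; p=c@np.array(I[n]["camera_matrix"]).T
    return p[:,:2]/p[:,2:]
def place(P,x,y,a,z0=0):
    P=np.array(P,float);c,s=np.cos(a),np.sin(a)
    return np.c_[x+c*P[:,0]-s*P[:,1],y+s*P[:,0]+c*P[:,1],P[:,2]+z0]
def on(n,uv,z): # pixel -> world at height z
    R,t,K=I[n]["R"],np.array(I[n]["t"]),np.array(I[n]["camera_matrix"])
    d=R.T@np.linalg.inv(K)@[*uv,1];c=-R.T@t
    return c+d*(z-c[2])/d[2]
E
python3 - <<'E'
from h import *
tips=[[137,0,165],[-137,0,165],[0,137,165],[0,-137,165]]
tu=np.array([[292.2,248.5],[208.8,186],[280.5,175.5],[216.5,258.8]])
tree=lambda p,o:proj("top",place([tips[k] for k in o],*p))
for o in([0,1,2,3],[0,1,3,2]):
    r=least_squares(lambda p:(tree(p,o)-tu).ravel(),[500,200,-2.4],x_scale=[10,10,.1]);print("tree",r.x,r.cost,r.fun)
tp=r.x
bu=np.array([[247.8,288.2],[260,288.2]])
w=[on("top",u,10) for u in bu]; m=(w[0]+w[1])/2; print("tongue",w,m)
for u in([255.2,257.5],[253.8,285.5]): print("arrow",on("top",u,10))
f=[on("top",u,14) for u in([227.8,225],[286,225],[253.5,255])];print(f)
tw=[[-5,35,120],[-5,-35,120],[5,35,120],[5,-35,120]]
P=[[5,35,120],[5,-35,120],[-5,-35,120],[-5,35,120],[-25,35,8],[-25,-35,8],[25,35,8]]
U=np.array([[386.3,217.9],[413.6,223.75],[413.1,227.9],[385.6,221.6],[379.1,235],[403.5,241.25],[382.1,218.1]])
PS=[[-5,-35,120],[5,-35,120],[5,35,120],[-5,35,120],[-25,-35,8],[25,-35,8],[25,35,8]]
US=np.array([[285.7,276],[290.7,278],[303.3,248.3],[299,247.7],[276.3,322],[304.3,328],[316.7,295.3]])
for s in (1,2,3):
    fun=lambda p:np.r_[(proj("top",place(P,*p,50))-U).ravel() if s&1 else [],(proj("side",place(PS,*p,50))-US).ravel() if s&2 else []]
    r=least_squares(fun,[500,-100,0],x_scale=[10,10,.1]);print("bracket",s,r.x,r.cost,r.fun)
E
```

```text
tree [602.04 180.05  -2.32] 1.1085031146753812 [-0.43 -0.64 -0.33  0.17  1.04 -0.13 -0.26  0.58]
tree [607.92 181.01   0.01] 10716.655978300569 [-48.11 -84.49  45.28  81.23  20.94  32.37 -20.3  -37.86]
tongue [array([427.02, 221.68,  10.  ]), array([423.19, 187.26,  10.  ])] [425.1  204.47  10.  ]
arrow [511.25 193.62  10.  ]
arrow [432.65 204.13  10.  ]
[array([613.72, 264.65,  14.  ]), array([594.89,  96.19,  14.  ]), array([518.51, 197.38,  14.  ])]
bracket 1 [ 541.85 -202.83   -0.34] 0.4457523398924469 [ 0.39  0.07 -0.14  0.23 -0.35 -0.16  0.33  0.11 -0.31  0.22 -0.11 -0.45
  0.17 -0.03]
bracket 2 [ 543.01 -207.14   -0.34] 4.3214169228142945 [-1.32  1.13  0.07  0.41  1.   -0.88 -0.56 -1.34  0.3  -0.39  0.96  0.16
 -0.36  0.53]
bracket 3 [ 542.7  -205.48   -0.34] 10.720007151132707 [ 1.36 -0.37  0.83 -0.2   0.62 -0.59  1.31 -0.34  0.58 -0.19  0.77 -0.85
  1.07 -0.43 -1.5   0.32 -0.12 -0.41  0.73 -1.56 -0.81 -2.02  0.15 -1.19
  0.75 -0.7  -0.62 -0.2 ]
```

The fits give:
- **Rack:** axis at about (602,180). The tree yaw is −133° and the arrow points to about 172°, so it needs a −55° turn.
- **Bracket:** at about (542,−205), yaw −19.5°.

Next I'll raise the arm and move over the handle.

```bash
python3 -m inch '[{"gripper":1,"dz":0.04,"wz":6},{"gripper":1,"dz":0.08,"wz":12},{"gripper":1,"dz":0.09,"dx":0.03,"dy":-0.024,"wz":18},{"gripper":1,"dz":0.09,"dx":0.06,"dy":-0.048,"wz":24},{"gripper":1,"dz":0.09,"dx":0.09,"dy":-0.072,"wz":30}]' 40
python3 -m inch '[{"gripper":1,"dx":0.03,"dy":-0.024,"wz":6},{"gripper":1,"dx":0.06,"dy":-0.048,"wz":12},{"gripper":1,"dx":0.09,"dy":-0.072,"wz":18},{"gripper":1,"dx":0.12,"dy":-0.096,"wz":24},{"gripper":1,"dx":0.15,"dy":-0.12,"wz":30}]'
```

```text
validation failed for argument at $[0]...
validation failed for argument at $[0]...
```

```bash
python3 -m inch '[{"gripper":1,"dx":0,"dy":0,"dz":0.04,"wx":0,"wy":0,"wz":6},{"gripper":1,"dx":0,"dy":0,"dz":0.08,"wx":0,"wy":0,"wz":12},{"gripper":1,"dx":0.03,"dy":-0.024,"dz":0.09,"wx":0,"wy":0,"wz":18},{"gripper":1,"dx":0.06,"dy":-0.048,"dz":0.09,"wx":0,"wy":0,"wz":24},{"gripper":1,"dx":0.09,"dy":-0.072,"dz":0.09,"wx":0,"wy":0,"wz":30}]' 40
```

```text
clock: 0.52
eef_pos: [254.7, 452.2, 262.3]
eef_rot: [3.141, 0.001, -2.914]
wrist_force: [0.3, 0.5, -0.8]
finger_gap: 94.0
finger_force: 0.0
```

```bash
python3 -m inch '[{"gripper":1,"dx":0.03,"dy":-0.024,"dz":0,"wx":0,"wy":0,"wz":6},{"gripper":1,"dx":0.06,"dy":-0.048,"dz":0,"wx":0,"wy":0,"wz":12},{"gripper":1,"dx":0.09,"dy":-0.072,"dz":0,"wx":0,"wy":0,"wz":18},{"gripper":1,"dx":0.12,"dy":-0.096,"dz":0,"wx":0,"wy":0,"wz":24},{"gripper":1,"dx":0.15,"dy":-0.12,"dz":0,"wx":0,"wy":0,"wz":30}]'
python3 -m inch '[{"gripper":1,"dx":0.03,"dy":-0.024,"dz":0,"wx":0,"wy":0,"wz":4},{"gripper":1,"dx":0.06,"dy":-0.048,"dz":0,"wx":0,"wy":0,"wz":4},{"gripper":1,"dx":0.09,"dy":-0.072,"dz":0,"wx":0,"wy":0,"wz":4},{"gripper":1,"dx":0.12,"dy":-0.096,"dz":0,"wx":0,"wy":0,"wz":4},{"gripper":1,"dx":0.15,"dy":-0.12,"dz":0,"wx":0,"wy":0,"wz":4}]'
```

```text
clock: 0.93
eef_pos: [405.1, 331.4, 261.6]
eef_rot: [3.142, -0.0, -2.392]
wrist_force: [0.1, 0.1, 0.6]
finger_gap: 93.9
finger_force: 0.0
clock: 1.35
eef_pos: [555.2, 211.4, 261.5]
eef_rot: [3.141, -0.0, -2.328]
wrist_force: [0.8, 0.4, 0.4]
finger_gap: 93.8
finger_force: 0.0
```

```bash
python3 - <<'E'
from cell import manip
import cv2,numpy as np
a=manip.camera("top");b=manip.camera("side")
A=cv2.resize(a[160:300,190:330],(560,560),interpolation=cv2.INTER_CUBIC)
cv2.imwrite("pics/s1.png",b);cv2.imwrite("pics/t1.png",a)
B=cv2.resize(b[60:220,230:390],None,fx=2.4,fy=2.4,interpolation=cv2.INTER_CUBIC)[:,:240]
o=np.zeros((560,800,3),np.uint8);o[:,:560]=A;o[:384,560:]=B
cv2.imwrite("pics/z2.png",o);s=manip.read_state();print(s["eef_pos"],s["eef_rot"],s["joints"])
E
```

```text
[556.68544275 209.37094985 260.24046845] [ 3.14121797e+00 -1.99487559e-03 -2.33183220e+00] [ 2.98493286e-01  3.56721035e-01  1.24366251e+00 -6.49534517e-04
  1.54313222e+00 -2.08204453e+00]
```

View pics/z2.png

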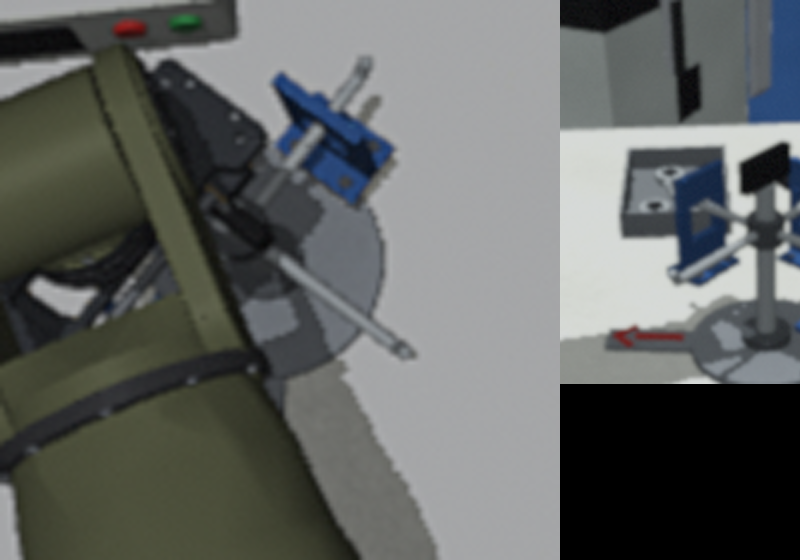

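The picture shows the gripper short of the handle, with its orientation matching. The handle's end is visible at (240,215) in the crop, and the side view shows the rack undisturbed. I'll centre over it, descend and close.

```bash
python3 -m inch '[{"gripper":1,"dx":0.023,"dy":-0.015,"dz":0,"wx":0,"wy":0,"wz":0.7},{"gripper":1,"dx":0.0455,"dy":-0.0295,"dz":0,"wx":0,"wy":0,"wz":0.7},{"gripper":1,"dx":0.0455,"dy":-0.0295,"dz":-0.02,"wx":0,"wy":0,"wz":0.7},{"gripper":1,"dx":0.0455,"dy":-0.0295,"dz":-0.04,"wx":0,"wy":0,"wz":0.7},{"gripper":1,"dx":0.0455,"dy":-0.0295,"dz":-0.058,"wx":0,"wy":0,"wz":0.7}]'
python3 -m inch '[{"gripper":0.4,"dx":0,"dy":0,"dz":0,"wx":0,"wy":0,"wz":0},{"gripper":0.3,"dx":0,"dy":0,"dz":0,"wx":0,"wy":0,"wz":0},{"gripper":0.2,"dx":0,"dy":0,"dz":0,"wx":0,"wy":0,"wz":0},{"gripper":0.2,"dx":0,"dy":0,"dz":0,"wx":0,"wy":0,"wz":0},{"gripper":0.2,"dx":0,"dy":0,"dz":0,"wx":0,"wy":0,"wz":0}]' 20
python3 -m inch '[{"gripper":0.1,"dx":0,"dy":0,"dz":0,"wx":0,"wy":0,"wz":0},{"gripper":0,"dx":0,"dy":0,"dz":0,"wx":0,"wy":0,"wz":0},{"gripper":0,"dx":0,"dy":0,"dz":0,"wx":0,"wy":0,"wz":0},{"gripper":0,"dx":0,"dy":0,"dz":0,"wx":0,"wy":0,"wz":0},{"gripper":0,"dx":0,"dy":0,"dz":0,"wx":0,"wy":0,"wz":0}]' 20
```

```text
clock: 1.87
eef_pos: [599.1, 183.5, 202.2]
eef_rot: [3.141, -0.001, -2.315]
wrist_force: [0.8, 0.5, 0.2]
finger_gap: 93.7
finger_force: 0.0
clock: 2.28
eef_pos: [599.8, 183.7, 205.0]
eef_rot: [-3.141, 0.001, -2.315]
wrist_force: [0.1, 0.3, -0.2]
finger_gap: 63.5
finger_force: 0.0
clock: 2.7
eef_pos: [599.5, 183.4, 203.8]
eef_rot: [-3.142, 0.0, -2.315]
wrist_force: [-0.2, -0.4, 0.6]
finger_gap: 30.4
finger_force: 0.0
```

```bash
python3 -m inch '[{"gripper":0.25,"dx":0.0025,"dy":-0.003,"dz":0,"wx":0,"wy":0,"wz":0},{"gripper":0.1,"dx":0.0025,"dy":-0.003,"dz":0,"wx":0,"wy":0,"wz":0},{"gripper":0,"dx":0.0025,"dy":-0.003,"dz":0,"wx":0,"wy":0,"wz":0},{"gripper":0,"dx":0.0025,"dy":-0.003,"dz":0,"wx":0,"wy":0,"wz":0},{"gripper":0,"dx":0.0025,"dy":-0.003,"dz":0,"wx":0,"wy":0,"wz":0}]' 20
```

```text
clock: 3.12
eef_pos: [602.0, 180.4, 203.7]
eef_rot: [3.142, -0.0, -2.315]
wrist_force: [-0.3, 0.1, -0.1]
finger_gap: 1.7
finger_force: 0.0
```

The fingers closed on nothing (gap 1.7 mm), so I'll look.

```bash
python3 - <<'E'
from cell import manip
import cv2,numpy as np
a=manip.camera("top");b=manip.camera("side")
cv2.imwrite("pics/s2.png",b);cv2.imwrite("pics/t2.png",a)
o=np.zeros((480,800,3),np.uint8);o[:,:400]=cv2.resize(a[170:290,200:300],(400,480),interpolation=cv2.INTER_CUBIC)
o[:,400:]=cv2.resize(b[80:200,265:365],(400,480),interpolation=cv2.INTER_CUBIC)
cv2.imwrite("pics/z3.png",o)
from h import *
print(proj("top",[[602,180,203.7],[602,180,235]]),proj("side",[[602,180,203.7],[602,180,235],[602,180,14]]))
E
```

```text
[[247.29 213.85]
 [245.36 211.51]] [[314.65 134.37]
 [314.57 121.97]
 [315.07 199.84]]
```

View pics/z3.png

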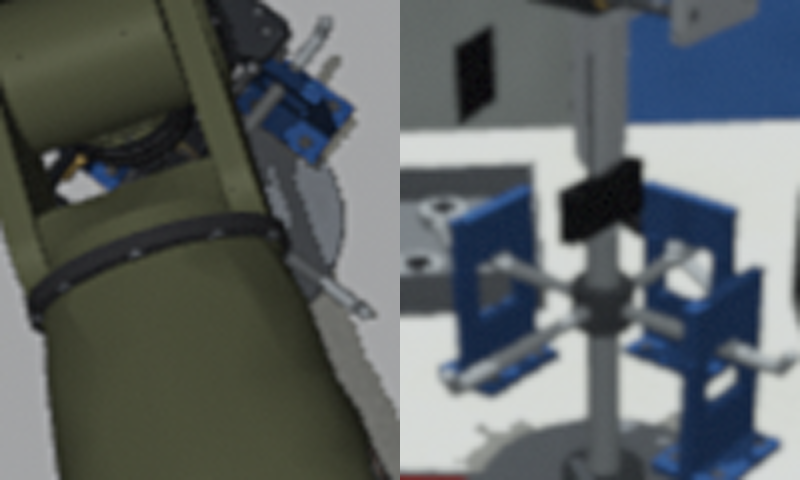

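```bash
python3 - <<'E'
import cv2,numpy as np
from h import *
b=cv2.imread("pics/s2.png");
o=cv2.convertScaleAbs(cv2.resize(b[70:150,280:350],(700,800)[:2] if 0 else (525,600),interpolation=cv2.INTER_NEAREST),alpha=1.3,beta=10)
cv2.imwrite("pics/z4.png",o)
P=[[602,180,203.7]]
print((proj("side",P)-[280,70])*7.5)
h=place([[35,7,235],[35,-7,235],[-35,7,235],[-35,-7,235],[35,7,200],[35,-7,200],[-35,-7,200]],602,180,-2.32)
print((proj("side",h)-[280,70])*7.5)
E
```

```text
[[259.9  482.79]]
[[204.41 432.25]
 [168.9  420.37]
 [345.82 360.54]
 [310.98 349.85]
 [206.39 538.14]
 [171.69 525.67]
 [310.47 451.48]]
```

View pics/z4.png

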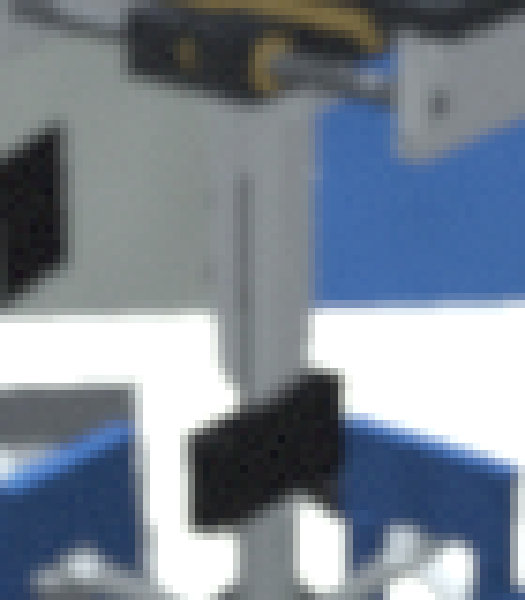

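```bash
python3 - <<'E'
import cv2
from h import *
s=np.array([np.cos(np.radians(72.7)),np.sin(np.radians(72.7)),0])
P=np.array([164,525,171.5])
print("start fingers side",proj("side",[P+53*s,P-53*s,P+53*s+[0,0,97],P-53*s+[0,0,97]]))
print("y if z=203.7:",on("side",(313,122),203.7))
c=np.array([np.cos(np.radians(136.4)),np.sin(np.radians(136.4)),0]);d=np.array([-c[1],c[0],0]);Q=np.array([556.7,209.4,260])
print("t1 body",proj("top",[Q+[0,0,97]+e*88.5*c+f*37.5*d for e in(1,-1) for f in(1,-1)]))
print("t1 fingers side",proj("side",[Q+53*c,Q-53*c]))
a=cv2.imread("pics/side0.png")[50:130,110:210];b=cv2.imread("pics/s1.png")[30:150,230:380];
o=np.zeros((600,800,3),np.uint8);o[:320,:400]=cv2.resize(a,(400,320));o[:320,400:]=cv2.resize(b,(400,320))
E=cv2.imread("pics/t1.png")[160:300,190:330];o[320:,:280]=cv2.resize(E,(280,280))
cv2.imwrite("pics/z5.png",o)
E
```

```text
start fingers side [[175.15  95.52]
 [156.37 107.37]
 [168.11  64.52]
 [147.77  74.49]]
y if z=203.7: [603.05 253.28 203.7 ]
t1 body [[211.64 266.32]
 [184.76 244.94]
 [263.83 201.23]
 [237.23 181.08]]
t1 fingers side [[278.02 102.43]
 [311.69 112.97]]
```

View pics/z5.png

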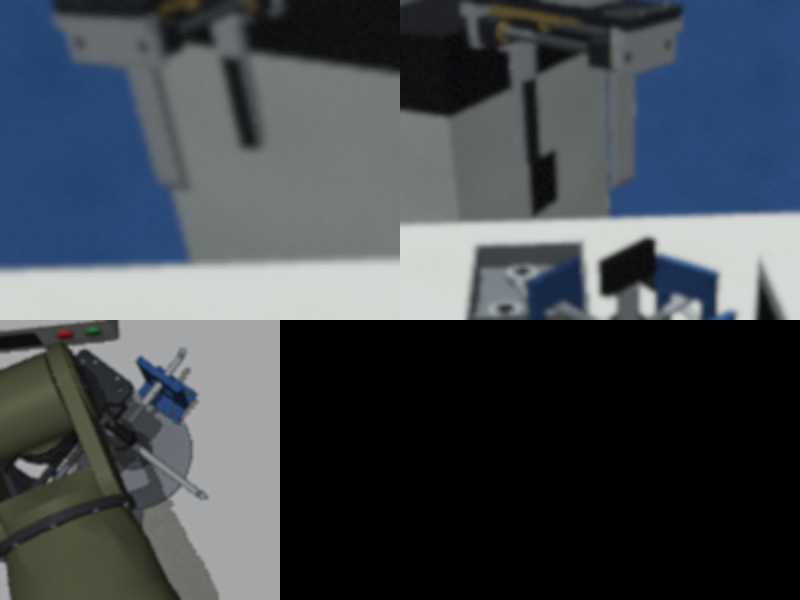

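The picture and projections agree at the start, hover and closed poses: the fingertips sit about 31 mm higher than the reported TCP z. So the fingers closed above the handle without touching it, and seem about 5 mm to the −x side. I'll open and go lower, using true tip z ≈ reported z + 31.

```bash
python3 -m inch '[{"gripper":0.3,"dx":0,"dy":0,"dz":0.02,"wx":0,"wy":0,"wz":0},{"gripper":0.65,"dx":0.003,"dy":0,"dz":0.025,"wx":0,"wy":0,"wz":0},{"gripper":0.65,"dx":0.003,"dy":0,"dz":0.025,"wx":0,"wy":0,"wz":0},{"gripper":0.65,"dx":0.003,"dy":0,"dz":0.025,"wx":0,"wy":0,"wz":0},{"gripper":0.65,"dx":0.003,"dy":0,"dz":0.025,"wx":0,"wy":0,"wz":0}]' 40
python3 -m inch '[{"gripper":0.65,"dx":0,"dy":0,"dz":0,"wx":0,"wy":0,"wz":0},{"gripper":0.65,"dx":0,"dy":0,"dz":0,"wx":0,"wy":0,"wz":0},{"gripper":0.65,"dx":0,"dy":0,"dz":0,"wx":0,"wy":0,"wz":0},{"gripper":0.65,"dx":0,"dy":0,"dz":-0.015,"wx":0,"wy":0,"wz":0},{"gripper":0.65,"dx":0,"dy":0,"dz":-0.025,"wx":0,"wy":0,"wz":0}]'
python3 -m inch '[{"gripper":0.65,"dx":0,"dy":0,"dz":-0.006,"wx":0,"wy":0,"wz":0},{"gripper":0.65,"dx":0,"dy":0,"dz":-0.012,"wx":0,"wy":0,"wz":0},{"gripper":0.65,"dx":0,"dy":0,"dz":-0.018,"wx":0,"wy":0,"wz":0},{"gripper":0.65,"dx":0,"dy":0,"dz":-0.024,"wx":0,"wy":0,"wz":0},{"gripper":0.65,"dx":0,"dy":0,"dz":-0.027,"wx":0,"wy":0,"wz":0}]'
python3 - <<'E'
from cell import manip
import cv2
b=manip.camera("side");cv2.imwrite("pics/s3.png",b)
cv2.imwrite("pics/z6.png",cv2.resize(b[70:170,265:365],(600,600),interpolation=cv2.INTER_CUBIC))
E
```

```text
clock: 3.63
eef_pos: [604.8, 180.4, 227.8]
eef_rot: [3.141, -0.001, -2.315]
wrist_force: [-0.4, -0.2, -0.7]
finger_gap: 30.4
finger_force: 0.0
clock: 4.05
eef_pos: [604.9, 180.5, 202.9]
eef_rot: [3.142, -0.0, -2.315]
wrist_force: [-0.1, 0.1, 0.1]
finger_gap: 60.2
finger_force: 0.0
clock: 4.47
eef_pos: [604.9, 180.4, 175.9]
eef_rot: [3.141, -0.001, -2.315]
wrist_force: [-0.5, -0.1, -0.3]
finger_gap: 61.3
finger_force: 0.0
```

View pics/z6.png

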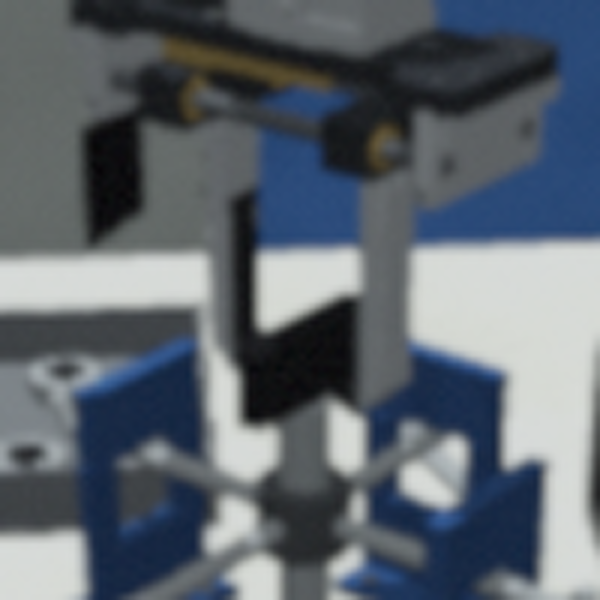

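The fingers straddle the handle at the right height, one on each side. Closing.

```bash
for i in 1 2; do python3 -m inch '[{"gripper":0,"dx":0,"dy":0,"dz":0,"wx":0,"wy":0,"wz":0},{"gripper":0,"dx":0,"dy":0,"dz":0,"wx":0,"wy":0,"wz":0},{"gripper":0,"dx":0,"dy":0,"dz":0,"wx":0,"wy":0,"wz":0},{"gripper":0,"dx":0,"dy":0,"dz":0,"wx":0,"wy":0,"wz":0},{"gripper":0,"dx":0,"dy":0,"dz":0,"wx":0,"wy":0,"wz":0}]' 30; done
```

```text
clock: 4.93
eef_pos: [605.1, 180.5, 177.0]
eef_rot: [-3.141, 0.0, -2.315]
wrist_force: [-0.0, 0.3, -0.8]
finger_gap: 31.3
finger_force: 0.0
clock: 5.35
eef_pos: [602.7, 182.6, 176.8]
eef_rot: [3.136, -0.001, -2.313]
wrist_force: [-18.1, 11.0, 5.4]
finger_gap: 13.9
finger_force: 30.0
```

```bash
python3 -m inch '[{"gripper":0,"dx":-0.003,"dy":0.0025,"dz":0,"wx":0,"wy":0,"wz":0},{"gripper":0,"dx":-0.003,"dy":0.0025,"dz":0,"wx":0,"wy":0,"wz":-3},{"gripper":0,"dx":-0.003,"dy":0.0025,"dz":0,"wx":0,"wy":0,"wz":-6},{"gripper":0,"dx":-0.003,"dy":0.0025,"dz":0,"wx":0,"wy":0,"wz":-10},{"gripper":0,"dx":-0.003,"dy":0.0025,"dz":0,"wx":0,"wy":0,"wz":-14}]' 30
```

```text
clock: 5.77
eef_pos: [602.8, 182.6, 176.8]
eef_rot: [-3.14, 0.002, -2.563]
wrist_force: [7.0, -1.0, -2.2]
finger_gap: 13.8
finger_force: 30.0
```

```bash
python3 -m inch '[{"gripper":0,"dx":0.0005,"dy":0,"dz":0,"wx":0,"wy":0,"wz":-4},{"gripper":0,"dx":0.0005,"dy":0,"dz":0,"wx":0,"wy":0,"wz":-8},{"gripper":0,"dx":0.0005,"dy":0,"dz":0,"wx":0,"wy":0,"wz":-12},{"gripper":0,"dx":0.0005,"dy":0,"dz":0,"wx":0,"wy":0,"wz":-16},{"gripper":0,"dx":0.0005,"dy":0,"dz":0,"wx":0,"wy":0,"wz":-20}]' 30
python3 -m inch '[{"gripper":0,"dx":0,"dy":0,"dz":0,"wx":0,"wy":0,"wz":-4},{"gripper":0,"dx":0,"dy":0,"dz":0,"wx":0,"wy":0,"wz":-8},{"gripper":0,"dx":0,"dy":0,"dz":0,"wx":0,"wy":0,"wz":-12},{"gripper":0,"dx":0,"dy":0,"dz":0,"wx":0,"wy":0,"wz":-16},{"gripper":0,"dx":0,"dy":0,"dz":0,"wx":0,"wy":0,"wz":-20}]' 30
python3 - <<'E'
from cell import manip
import cv2
for n in("top","side"): cv2.imwrite(f"pics/{n}4.png",manip.camera(n))
E
```

```text
clock: 6.18
eef_pos: [602.8, 182.7, 176.8]
eef_rot: [-3.141, 0.001, -2.912]
wrist_force: [1.9, -0.7, -1.0]
finger_gap: 13.5
finger_force: 30.0
clock: 6.6
eef_pos: [602.8, 182.9, 176.8]
eef_rot: [3.142, 0.001, 3.022]
wrist_force: [1.7, 0.0, -0.5]
finger_gap: 13.8
finger_force: 30.0
```

```bash
python3 -m inch '[{"gripper":0.6,"dx":0,"dy":0,"dz":0,"wx":0,"wy":0,"wz":0},{"gripper":0.6,"dx":0,"dy":0,"dz":0,"wx":0,"wy":0,"wz":0},{"gripper":0.6,"dx":0,"dy":0,"dz":0,"wx":0,"wy":0,"wz":0},{"gripper":0.6,"dx":0,"dy":0,"dz":0.01,"wx":0,"wy":0,"wz":0},{"gripper":0.6,"dx":0,"dy":0,"dz":0.035,"wx":0,"wy":0,"wz":0}]' 30
python3 -m inch '[{"gripper":0.6,"dx":0,"dy":0,"dz":0.03,"wx":0,"wy":0,"wz":0},{"gripper":0.6,"dx":-0.006,"dy":-0.03,"dz":0.035,"wx":0,"wy":0,"wz":-6},{"gripper":0.6,"dx":-0.012,"dy":-0.068,"dz":0.035,"wx":0,"wy":0,"wz":-13},{"gripper":0.6,"dx":-0.018,"dy":-0.106,"dz":0.035,"wx":0,"wy":0,"wz":-20},{"gripper":0.6,"dx":-0.024,"dy":-0.144,"dz":0.035,"wx":0,"wy":0,"wz":-27}]'
python3 -m inch '[{"gripper":0.6,"dx":-0.006,"dy":-0.038,"dz":0,"wx":0,"wy":0,"wz":-7},{"gripper":0.6,"dx":-0.012,"dy":-0.076,"dz":0,"wx":0,"wy":0,"wz":-14},{"gripper":0.6,"dx":-0.018,"dy":-0.114,"dz":0,"wx":0,"wy":0,"wz":-21},{"gripper":0.6,"dx":-0.024,"dy":-0.152,"dz":0,"wx":0,"wy":0,"wz":-28},{"gripper":0.6,"dx":-0.03,"dy":-0.19,"dz":0,"wx":0,"wy":0,"wz":-35}]'
```

```text
clock: 7.12
eef_pos: [601.3, 182.7, 209.6]
eef_rot: [-3.14, -0.005, 3.026]
wrist_force: [-0.0, -0.6, 1.3]
finger_gap: 44.0
finger_force: 0.0
clock: 7.53
eef_pos: [578.0, 37.7, 247.8]
eef_rot: [3.141, 0.001, 2.55]
wrist_force: [1.2, -0.1, 0.2]
finger_gap: 55.8
finger_force: 0.0
clock: 7.95
eef_pos: [547.9, -152.8, 247.9]
eef_rot: [3.141, 0.001, 1.938]
wrist_force: [0.8, -0.3, 0.3]
finger_gap: 56.5
finger_force: 0.0
```

```bash
python3 -m inch '[{"gripper":0.6,"dx":-0.002,"dy":-0.02,"dz":0,"wx":0,"wy":0,"wz":-7},{"gripper":0.6,"dx":-0.004,"dy":-0.04,"dz":0,"wx":0,"wy":0,"wz":-14},{"gripper":0.6,"dx":-0.0055,"dy":-0.05,"dz":0,"wx":0,"wy":0,"wz":-21},{"gripper":0.6,"dx":-0.0055,"dy":-0.05,"dz":0,"wx":0,"wy":0,"wz":-28},{"gripper":0.6,"dx":-0.0055,"dy":-0.05,"dz":0,"wx":0,"wy":0,"wz":-35}]'
python3 -m inch '[{"gripper":0.6,"dx":0,"dy":0,"dz":-0.02,"wx":0,"wy":0,"wz":-5.5},{"gripper":0.6,"dx":0,"dy":0,"dz":-0.04,"wx":0,"wy":0,"wz":-5.5},{"gripper":0.6,"dx":0,"dy":0,"dz":-0.05,"wx":0,"wy":0,"wz":-5.5},{"gripper":0.6,"dx":0,"dy":0,"dz":-0.06,"wx":0,"wy":0,"wz":-5.5},{"gripper":0.6,"dx":0,"dy":0,"dz":-0.07,"wx":0,"wy":0,"wz":-5.5}]'
python3 - <<'E'
from cell import manip
import cv2,numpy as np
a=manip.camera("top");b=manip.camera("side")
cv2.imwrite("pics/top5.png",a);cv2.imwrite("pics/side5.png",b)
o=np.zeros((600,800,3),np.uint8)
o[:600,:400]=cv2.resize(b[190:340,240:340],(400,600),interpolation=cv2.INTER_CUBIC)
o[:300,400:]=cv2.resize(a[200:260,360:440],(400,300),interpolation=cv2.INTER_CUBIC)
o[300:,400:]=cv2.resize(a[170:290,190:350],(400,300),interpolation=cv2.INTER_CUBIC)
cv2.imwrite("pics/z7.png",o);s=manip.read_state();print(s["eef_pos"],s["eef_rot"])
E
```

```text
clock: 8.37
eef_pos: [542.8, -201.8, 247.5]
eef_rot: [3.141, 0.0, 1.326]
wrist_force: [0.3, 0.2, 0.3]
finger_gap: 56.7
finger_force: 0.0
clock: 8.78
eef_pos: [543.3, -201.1, 176.9]
eef_rot: [3.141, 0.0, 1.238]
wrist_force: [-1.1, -0.3, -0.2]
finger_gap: 56.4
finger_force: 0.0
[ 542.66082518 -200.8691749   175.72034122] [-3.13992601e+00 -1.42720711e-04  1.23718419e+00]
```

View pics/z7.png

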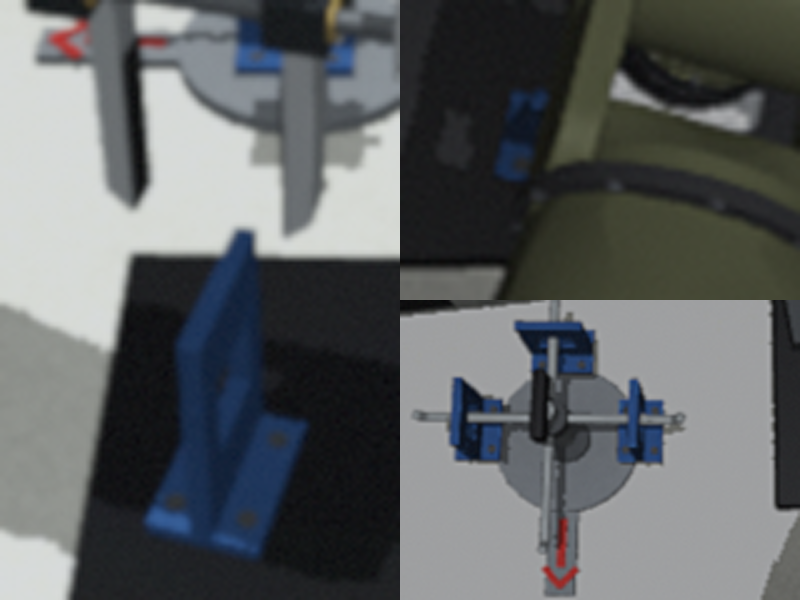

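```bash
python3 - <<'E'
from h import *
tips=[[137,0,165],[-137,0,165],[0,137,165],[0,-137,165]]
tu=np.array([[248,268],[252,174.8],[302,218],[197.2,216]])
r=least_squares(lambda p:(proj("top",place(tips,*p))-tu).ravel(),[602,180,-3.28],x_scale=[10,10,.1]);print(r.x,np.degrees(r.x[2]),r.fun)
# finger tip: outer bottoms at +-(28+12..) along closing dir, side view
c=np.array([np.cos(np.radians(-19.1)),np.sin(np.radians(-19.1)),0])
for Z in(176,196,206,216):
  Q=np.array([542.7,-201,Z]);print(Z,proj("side",[Q-28*c,Q-40*c,Q+28*c,Q+40*c]).ravel())
print("beam top ctr",proj("side",[[542.7,-205,170],[542.7,-201,170]]))
E
```

```text
[597.08 179.68  -3.27] -187.161357240198 [-0.61  3.9   0.12 -7.32  0.75  1.14 -0.25  1.72]
176 [277.43 252.95 270.28 251.64 311.61 259.21 319.11 260.58]
196 [276.61 243.44 269.32 242.15 311.47 249.64 319.12 251.  ]
206 [276.19 238.54 268.83 237.25 311.39 244.7  319.13 246.05]
216 [275.75 233.54 268.32 232.26 311.32 239.66 319.13 241.01]
beam top ctr [[294.56 260.63]
 [294.49 258.84]]
```

Good: the branch lies along the arrow and the other three brackets still hang. The fingers straddle the bracket's beam, with tips at side pixels (274,242) and (312,249). That puts the true tip height at about 200 for a reported 176, so the offset here is about 25. I'll descend to reported 118 and grip.

```bash
python3 -m inch '[{"gripper":0.6,"dx":0,"dy":-0.002,"dz":-0.015,"wx":0,"wy":0,"wz":0},{"gripper":0.6,"dx":0,"dy":-0.002,"dz":-0.03,"wx":0,"wy":0,"wz":0},{"gripper":0.6,"dx":0,"dy":-0.002,"dz":-0.042,"wx":0,"wy":0,"wz":0},{"gripper":0.6,"dx":0,"dy":-0.002,"dz":-0.052,"wx":0,"wy":0,"wz":0},{"gripper":0.6,"dx":0,"dy":-0.002,"dz":-0.058,"wx":0,"wy":0,"wz":0}]' 20
python3 -m inch '[{"gripper":0.3,"dx":0,"dy":0,"dz":0,"wx":0,"wy":0,"wz":0},{"gripper":0.2,"dx":0,"dy":0,"dz":0,"wx":0,"wy":0,"wz":0},{"gripper":0.2,"dx":0,"dy":0,"dz":0,"wx":0,"wy":0,"wz":0},{"gripper":0.2,"dx":0,"dy":0,"dz":0,"wx":0,"wy":0,"wz":0},{"gripper":0.2,"dx":0,"dy":0,"dz":0,"wx":0,"wy":0,"wz":0}]' 20
python3 -m inch '[{"gripper":0.1,"dx":0,"dy":0,"dz":0,"wx":0,"wy":0,"wz":0},{"gripper":0,"dx":0,"dy":0,"dz":0,"wx":0,"wy":0,"wz":0},{"gripper":0,"dx":0,"dy":0,"dz":0,"wx":0,"wy":0,"wz":0},{"gripper":0,"dx":0,"dy":0,"dz":0,"wx":0,"wy":0,"wz":0},{"gripper":0,"dx":0,"dy":0,"dz":0,"wx":0,"wy":0,"wz":0}]' 20
python3 -c "
from cell import manip
import cv2
b=manip.camera('side');cv2.imwrite('pics/side6.png',b);cv2.imwrite('pics/z8.png',cv2.resize(b[200:340,250:350],(500,600)[:1]+(600,) if 0 else (428,600),interpolation=cv2.INTER_CUBIC))"
```

```text
clock: 9.3
eef_pos: [542.9, -202.9, 117.9]
eef_rot: [-3.141, -0.0, 1.237]
wrist_force: [0.7, 0.0, 0.5]
finger_gap: 56.0
finger_force: 0.0
clock: 9.72
eef_pos: [543.2, -203.1, 119.3]
eef_rot: [3.141, 0.0, 1.237]
wrist_force: [0.5, 0.8, -0.0]
finger_gap: 26.5
finger_force: 0.0
clock: 10.13
eef_pos: [542.9, -203.0, 118.8]
eef_rot: [-3.141, -0.0, 1.237]
wrist_force: [-0.3, 0.6, 0.8]
finger_gap: 9.6
finger_force: 20.0
```

View pics/z8.png

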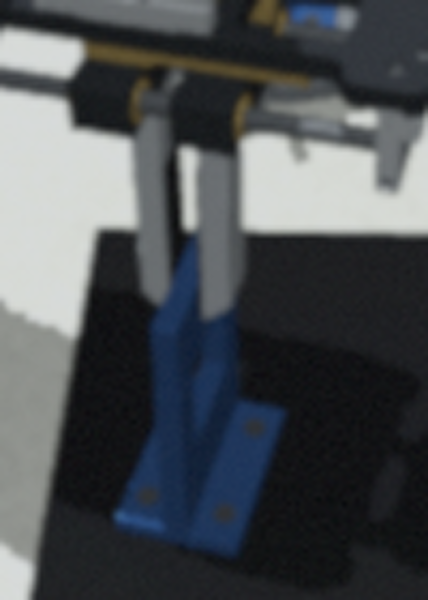

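The bracket is gripped: gap 9.6 mm at 20 N, with the fingers on the beam just above the window. I'll lift it and carry it to a point outside the branch tip, turning it +12.2°.

```bash
python3 -m inch '[{"gripper":0,"dx":0,"dy":0,"dz":0.01,"wx":0,"wy":0,"wz":0},{"gripper":0,"dx":0,"dy":0,"dz":0.03,"wx":0,"wy":0,"wz":0},{"gripper":0,"dx":0,"dy":0,"dz":0.06,"wx":0,"wy":0,"wz":0},{"gripper":0,"dx":-0.008,"dy":0.02,"dz":0.065,"wx":0,"wy":0,"wz":0},{"gripper":0,"dx":-0.018,"dy":0.05,"dz":0.065,"wx":0,"wy":0,"wz":2}]' 40
python3 -m inch '[{"gripper":0,"dx":-0.013,"dy":0.036,"dz":0,"wx":0,"wy":0,"wz":2},{"gripper":0,"dx":-0.026,"dy":0.072,"dz":0,"wx":0,"wy":0,"wz":4},{"gripper":0,"dx":-0.039,"dy":0.108,"dz":0,"wx":0,"wy":0,"wz":6},{"gripper":0,"dx":-0.052,"dy":0.144,"dz":0,"wx":0,"wy":0,"wz":8},{"gripper":0,"dx":-0.065,"dy":0.18,"dz":0,"wx":0,"wy":0,"wz":10.2}]'
python3 -m inch '[{"gripper":0,"dx":-0.013,"dy":0.036,"dz":0,"wx":0,"wy":0,"wz":0},{"gripper":0,"dx":-0.026,"dy":0.072,"dz":0,"wx":0,"wy":0,"wz":0},{"gripper":0,"dx":-0.039,"dy":0.108,"dz":0,"wx":0,"wy":0,"wz":0},{"gripper":0,"dx":-0.052,"dy":0.144,"dz":0,"wx":0,"wy":0,"wz":0},{"gripper":0,"dx":-0.065,"dy":0.17,"dz":0,"wx":0,"wy":0,"wz":0}]'
```

```text
clock: 10.6
eef_pos: [525.7, -154.3, 186.2]
eef_rot: [3.138, 0.0, 1.269]
wrist_force: [0.4, 0.6, -3.8]
finger_gap: 9.3
finger_force: 40.0
clock: 11.02
eef_pos: [459.0, 28.4, 184.3]
eef_rot: [3.141, -0.0, 1.451]
wrist_force: [0.7, 0.7, -2.9]
finger_gap: 9.4
finger_force: 40.0
clock: 11.43
eef_pos: [393.9, 199.2, 184.4]
eef_rot: [3.141, -0.001, 1.45]
wrist_force: [1.4, 0.5, -2.5]
finger_gap: 9.8
finger_force: 40.0
```

```bash
python3 -m inch '[{"gripper":0,"dx":0,"dy":0.005,"dz":-0.01,"wx":0,"wy":0,"wz":0},{"gripper":0,"dx":0,"dy":0.0095,"dz":-0.02,"wx":0,"wy":0,"wz":0},{"gripper":0,"dx":0,"dy":0.0095,"dz":-0.023,"wx":0,"wy":0,"wz":0},{"gripper":0,"dx":0,"dy":0.0095,"dz":-0.023,"wx":0,"wy":0,"wz":0},{"gripper":0,"dx":0,"dy":0.0095,"dz":-0.023,"wx":0,"wy":0,"wz":0}]'
python3 - <<'E'
from h import *
import cv2
s=manip.read_state();print(s["eef_pos"],s["eef_rot"])
for n in("top","side"):
    im=manip.camera(n);cv2.imwrite(f"pics/{n}7.png",im)
    hsv=cv2.cvtColor(im,cv2.COLOR_BGR2HSV);m=cv2.inRange(hsv,(100,120,40),(125,255,255))
    k,l,st,c=cv2.connectedComponentsWithStats(m)
    for i in range(1,k):
        if st[i,4]>40: print(n,st[i],c[i])
P=[[a,b,h] for h in(0,120) for a in((-25,25) if h==0 else(-5,5)) for b in(-35,35)]
for Z in(92,102): print(Z,proj("side",place(P,393.9,208.5,-.122,Z)).round(1).tolist())
print(proj("top",place(P,393.9,208.5,-.122,92)).round(1).tolist())
print("tip",proj("side",[[602-136,180+16.7,165],[602-141,180+17,155]]))
E
```

```text
clock: 11.85
eef_pos: [395.4, 205.5, 160.6]
eef_rot: [-3.141, 0.001, 1.448]
wrist_force: [0.0, -0.2, -3.6]
finger_gap: 9.8
finger_force: 40.0
[395.37 205.54 160.64] [-3.14  0.    1.45]
top [    0     9   640   391 55463] [319.78 104.89]
top [516 156  25  23 280] [527.46 167.05]
top [236 179  27   4 104] [249.24 180.48]
top [253 184  10   6  41] [256.85 186.71]
top [253 191  14   8 102] [259.43 194.48]
top [210 201   5  27 100] [212.36 214.61]
top [277 202  18  33 339] [285.35 221.2 ]
top [222 219   9  15 109] [225.69 226.09]
top [623 268  17  71 575] [633.64 293.87]
side [    4     0   153   153 13508] [79.99 62.58]
side [231   0   9  12  67] [236.15   4.75]
side [  267     0   162   111 12950] [360.54  50.75]
side [223 130  22  50 444] [231.71 160.75]
side [324 137   5  16  41] [327.   144.66]
side [342 137  18  53 291] [350.87 174.98]
side [ 299  157   30   52 1114] [313.52 182.81]
side [ 437  166  172  234 6932] [524.35 303.09]
92 [[220.3, 179.3], [227.1, 165.4], [240.1, 179.8], [245.8, 165.8], [220.9, 135.3], [228.2, 123.1], [225.2, 135.4], [232.3, 123.1]]
102 [[219.7, 175.9], [226.6, 162.1], [239.6, 176.4], [245.4, 162.5], [220.3, 131.3], [227.7, 119.2], [224.6, 131.4], [231.7, 119.3]]
[[262.0, 309.4], [235.5, 309.1], [262.7, 290.1], [236.4, 289.8], [256.3, 301.8], [227.1, 301.4], [256.5, 297.5], [227.3, 297.2]]
tip [[258.79 147.91]
 [257.13 151.59]]
```

```bash
python3 - <<'E'
import cv2
from h import *
g=cv2.cvtColor(cv2.imread("pics/side7.png"),cv2.COLOR_BGR2GRAY)
print(g[142:166,250:290:2])
t=cv2.cvtColor(cv2.imread("pics/top7.png"),cv2.COLOR_BGR2GRAY)
print(t[255:275,238:262])
print(proj("side",place([[142,0,155],[142,0,145],[132,0,165],[142,0,165],[60,0,155]],602,180,np.radians(173))),proj("top",place([[142,0,155],[142,0,165],[132,0,165]],602,180,np.radians(173))))
E
```

```text
[[216 216 199 110  63 114 130 132 135 139 141 139 133 130 110 105 115 116
  108  93]
 [217 216 198 109  69 118 131 140 140 135 137 144 145 132 115  96  98  99
   95  91]
 [217 216 197 107  76 125 133 156 134  97  90 136 161 135 124 108 106 102
  107 108]
 [217 216 191 100  80 127 138 166 119  55  49 117 167 136 129 124 120 115
  126 126]
 [217 216 187  90  86 128 138 169 126  63  70 126 160 128 123 127 126 124
  130 130]
 [217 216 184  86 100 129 130 159 140  92  94 134 137 113 109 112 112 114
  122 118]
 [216 217 180  85 108 124 119 129 123  97  90 105 102  91  86  85  81  81
   86  85]
 [216 216 173  73  96 111  91  86  85  78  73  75  74  71  71  68  68  68
   68  67]
 [216 216 172  69  92 108  88  67  68  68  67  69  68  67  67  69  69  66
   67  68]
 [217 216 175  71  85 101  95  77  75  72  72  73  83  87  85  88  87  83
   80  79]
 [217 216 179  75  73  92 100  97  96  94  93  93 125 135 134 137 139 128
  121 121]
 [217 216 182  80  67  84 102 111 115 115 113 117 155 165 166 170 173 163
  158 160]
 [217 216 184  81  66  73  95 108 113 112 111 119 149 156 158 161 165 165
  164 
[... 2399 characters left out ...]
0  28  25  47  59  52  45  47
   61  65  65  64  60  90]
 [ 55  42  38  35  24  18  25  29  27  25  37  38  32  55  60  52  46  45
   60  65  64  63  64  93]
 [ 59  44  40  37  29  20  18  25  24  30  55  52  44  59  60  49  45  43
   59  63  64  63  63  93]
 [ 62  52  38  41  36  21  19  24  21  35  57  54  48  62  60  49  45  45
   59  65  64  63  63  92]
 [ 64  61  49  47  43  28  24  26  26  37  58  52  47  61  59  49  45  47
   61  66  63  62  66  94]
 [ 66  66  57  55  49  33  26  27  34  37  57  51  48  61  60  48  44  49
   61  64  63  63  76  99]]
[[257.16 151.53]
 [257.54 155.14]
 [260.83 147.95]
 [256.77 147.87]
 [290.35 152.19]] [[247.77 272.19]
 [247.18 271.96]
 [247.35 267.97]]
```

The blue blob in the side view (columns 223–245, bottom row about 180) puts the bracket's underside at 92–97 mm, which matches the reported z minus 69. That gives margin to pass over the tip. I'll slide it in with small steps and watch the force.

```bash
python3 -m inch '[{"gripper":0,"dx":0,"dy":0.0025,"dz":-0.003,"wx":0,"wy":0,"wz":0},{"gripper":0,"dx":0.012,"dy":0.001,"dz":-0.003,"wx":0,"wy":0,"wz":0},{"gripper":0,"dx":0.024,"dy":-0.0005,"dz":-0.003,"wx":0,"wy":0,"wz":0},{"gripper":0,"dx":0.036,"dy":-0.002,"dz":-0.003,"wx":0,"wy":0,"wz":0},{"gripper":0,"dx":0.045,"dy":-0.003,"dz":-0.003,"wx":0,"wy":0,"wz":0}]'
python3 -m inch '[{"gripper":0,"dx":0.006,"dy":-0.0007,"dz":0,"wx":0,"wy":0,"wz":0},{"gripper":0,"dx":0.012,"dy":-0.0014,"dz":0,"wx":0,"wy":0,"wz":0},{"gripper":0,"dx":0.018,"dy":-0.0022,"dz":0,"wx":0,"wy":0,"wz":0},{"gripper":0,"dx":0.024,"dy":-0.003,"dz":0,"wx":0,"wy":0,"wz":0},{"gripper":0,"dx":0.03,"dy":-0.0036,"dz":0,"wx":0,"wy":0,"wz":0}]'
```

```text
clock: 12.37
eef_pos: [441.5, 203.1, 157.7]
eef_rot: [3.141, -0.0, 1.449]
wrist_force: [0.6, -0.3, -3.4]
finger_gap: 9.3
finger_force: 40.0
clock: 12.78
eef_pos: [470.5, 199.8, 157.8]
eef_rot: [3.142, -0.0, 1.45]
wrist_force: [-0.7, 0.5, -3.5]
finger_gap: 9.9
finger_force: 40.0
```

```bash
python3 -m inch '[{"gripper":0,"dx":0.008,"dy":-0.001,"dz":0,"wx":0,"wy":0,"wz":0},{"gripper":0,"dx":0.016,"dy":-0.002,"dz":0,"wx":0,"wy":0,"wz":0},{"gripper":0,"dx":0.024,"dy":-0.003,"dz":0,"wx":0,"wy":0,"wz":0},{"gripper":0,"dx":0.032,"dy":-0.004,"dz":0,"wx":0,"wy":0,"wz":0},{"gripper":0,"dx":0.036,"dy":-0.0044,"dz":0,"wx":0,"wy":0,"wz":0}]'
python3 -m inch '[{"gripper":0,"dx":0,"dy":0,"dz":-0.002,"wx":0,"wy":0,"wz":0},{"gripper":0,"dx":0,"dy":0,"dz":-0.004,"wx":0,"wy":0,"wz":0},{"gripper":0,"dx":0,"dy":0,"dz":-0.007,"wx":0,"wy":0,"wz":0},{"gripper":0,"dx":0,"dy":0,"dz":-0.01,"wx":0,"wy":0,"wz":0},{"gripper":0,"dx":0,"dy":0,"dz":-0.012,"wx":0,"wy":0,"wz":0}]'
python3 - <<'E'
from h import *
import cv2
s=manip.read_state();print(s["eef_pos"],s["wrist_force"])
im=manip.camera("side");cv2.imwrite("pics/side8.png",im)
m=cv2.inRange(cv2.cvtColor(im,cv2.COLOR_BGR2HSV),(100,120,40),(125,255,255))
k,l,st,c=cv2.connectedComponentsWithStats(m[100:230,240:380])
print([st[i].tolist() for i in range(1,k) if st[i,4]>30])
E
```

```text
clock: 13.2
eef_pos: [507.1, 195.3, 157.6]
eef_rot: [3.142, 0.0, 1.449]
wrist_force: [-0.4, -0.6, -3.0]
finger_gap: 9.9
finger_force: 40.0
clock: 13.62
eef_pos: [505.6, 195.5, 145.3]
eef_rot: [-3.141, 0.0, 1.45]
wrist_force: [0.2, -0.3, -3.1]
finger_gap: 9.7
finger_force: 40.0
[505.64 195.53 145.29] [ 0.17 -0.31 -3.14]
[[68, 0, 72, 11, 680], [28, 35, 19, 50, 390], [66, 37, 3, 15, 39], [84, 37, 5, 16, 41], [102, 37, 18, 53, 290], [59, 57, 30, 52, 1124]]
```

No contact on the way in. The web is now about 98 mm out, so I'll lower it gently until it touches.

```bash
python3 -m inch '[{"gripper":0,"dx":0,"dy":0,"dz":-0.001,"wx":0,"wy":0,"wz":0},{"gripper":0,"dx":0,"dy":0,"dz":-0.002,"wx":0,"wy":0,"wz":0},{"gripper":0,"dx":0,"dy":0,"dz":-0.003,"wx":0,"wy":0,"wz":0},{"gripper":0,"dx":0,"dy":0,"dz":-0.004,"wx":0,"wy":0,"wz":0},{"gripper":0,"dx":0,"dy":0,"dz":-0.005,"wx":0,"wy":0,"wz":0}]'
python3 -m inch '[{"gripper":0,"dx":0,"dy":0,"dz":-0.0005,"wx":0,"wy":0,"wz":0},{"gripper":0,"dx":0,"dy":0,"dz":-0.001,"wx":0,"wy":0,"wz":0},{"gripper":0,"dx":0,"dy":0,"dz":-0.0015,"wx":0,"wy":0,"wz":0},{"gripper":0,"dx":0,"dy":0,"dz":-0.002,"wx":0,"wy":0,"wz":0},{"gripper":0,"dx":0,"dy":0,"dz":-0.002,"wx":0,"wy":0,"wz":0}]'
```

```text
clock: 14.08
eef_pos: [506.0, 195.5, 140.7]
eef_rot: [3.142, -0.0, 1.45]
wrist_force: [0.1, -0.3, -2.7]
finger_gap: 10.0
finger_force: 40.0
clock: 14.5
eef_pos: [506.0, 195.5, 138.7]
eef_rot: [3.142, -0.0, 1.45]
wrist_force: [0.5, -0.4, -2.6]
finger_gap: 9.8
finger_force: 40.0
```

```bash
python3 -m inch '[{"gripper":0,"dx":0,"dy":0,"dz":-0.0006,"wx":0,"wy":0,"wz":0},{"gripper":0,"dx":0,"dy":0,"dz":-0.0012,"wx":0,"wy":0,"wz":0},{"gripper":0,"dx":0,"dy":0,"dz":-0.0018,"wx":0,"wy":0,"wz":0},{"gripper":0,"dx":0,"dy":0,"dz":-0.0024,"wx":0,"wy":0,"wz":0},{"gripper":0,"dx":0,"dy":0,"dz":-0.0024,"wx":0,"wy":0,"wz":0}]'
python3 -m inch '[{"gripper":0,"dx":0,"dy":0,"dz":-0.0005,"wx":0,"wy":0,"wz":0},{"gripper":0,"dx":0,"dy":0,"dz":-0.001,"wx":0,"wy":0,"wz":0},{"gripper":0,"dx":0,"dy":0,"dz":-0.0015,"wx":0,"wy":0,"wz":0},{"gripper":0,"dx":0,"dy":0,"dz":-0.002,"wx":0,"wy":0,"wz":0},{"gripper":0,"dx":0,"dy":0,"dz":-0.002,"wx":0,"wy":0,"wz":0}]'
```

```text
clock: 14.92
eef_pos: [506.4, 195.9, 138.2]
eef_rot: [3.14, -0.001, 1.45]
wrist_force: [-5.0, -0.5, 14.4]
finger_gap: 9.8
finger_force: 40.0
clock: 15.33
eef_pos: [506.7, 196.4, 137.9]
eef_rot: [3.138, -0.003, 1.45]
wrist_force: [-12.6, 0.4, 29.4]
finger_gap: 9.6
finger_force: 40.1
```

It made contact at reported z 138.2, as predicted. I'll relieve the pressure, then open part-way.

```bash
python3 -m inch '[{"gripper":0,"dx":0,"dy":0,"dz":0.002,"wx":0,"wy":0,"wz":0},{"gripper":0,"dx":0,"dy":0,"dz":0.0035,"wx":0,"wy":0,"wz":0},{"gripper":0,"dx":0,"dy":0,"dz":0.0035,"wx":0,"wy":0,"wz":0},{"gripper":0,"dx":0,"dy":0,"dz":0.0035,"wx":0,"wy":0,"wz":0},{"gripper":0,"dx":0,"dy":0,"dz":0.0035,"wx":0,"wy":0,"wz":0}]' 10
python3 -m inch '[{"gripper":0.13,"dx":0,"dy":0,"dz":0,"wx":0,"wy":0,"wz":0},{"gripper":0.16,"dx":0,"dy":0,"dz":0,"wx":0,"wy":0,"wz":0},{"gripper":0.2,"dx":0,"dy":0,"dz":0,"wx":0,"wy":0,"wz":0},{"gripper":0.3,"dx":0,"dy":0,"dz":0,"wx":0,"wy":0,"wz":0},{"gripper":0.35,"dx":0,"dy":0,"dz":0,"wx":0,"wy":0,"wz":0}]' 10
python3 -m inch '[{"gripper":0.35,"dx":0,"dy":0,"dz":0,"wx":0,"wy":0,"wz":0},{"gripper":0.35,"dx":0,"dy":0,"dz":0,"wx":0,"wy":0,"wz":0},{"gripper":0.35,"dx":0,"dy":0,"dz":0.005,"wx":0,"wy":0,"wz":0},{"gripper":0.35,"dx":0,"dy":0,"dz":0.015,"wx":0,"wy":0,"wz":0},{"gripper":0.35,"dx":0,"dy":0,"dz":0.03,"wx":0,"wy":0,"wz":0}]' 10
```

```text
clock: 15.75
eef_pos: [506.2, 195.5, 138.2]
eef_rot: [3.141, -0.0, 1.449]
wrist_force: [-1.0, 0.2, 6.0]
finger_gap: 9.9
finger_force: 10.0
clock: 16.17
eef_pos: [506.0, 195.4, 137.7]
eef_rot: [-3.141, 0.0, 1.449]
wrist_force: [-0.1, -0.1, 1.0]
finger_gap: 28.6
finger_force: 0.0
clock: 16.58
eef_pos: [505.6, 195.4, 168.1]
eef_rot: [-3.14, 0.001, 1.45]
wrist_force: [-0.6, 0.2, 0.0]
finger_gap: 32.8
finger_force: 0.0
```

```bash
python3 -m inch '[{"gripper":0.35,"dx":0,"dy":0,"dz":0.03,"wx":0,"wy":0,"wz":0},{"gripper":0.35,"dx":0,"dy":0,"dz":0.06,"wx":0,"wy":0,"wz":0},{"gripper":0.35,"dx":-0.01,"dy":0,"dz":0.09,"wx":0,"wy":0,"wz":0},{"gripper":0.35,"dx":-0.03,"dy":-0.02,"dz":0.1,"wx":0,"wy":0,"wz":0},{"gripper":0.35,"dx":-0.05,"dy":-0.055,"dz":0.1,"wx":0,"wy":0,"wz":0}]' 
python3 -m inch '[{"gripper":0.35,"dx":-0.015,"dy":-0.038,"dz":0,"wx":0,"wy":0,"wz":0},{"gripper":0.35,"dx":-0.03,"dy":-0.076,"dz":0,"wx":0,"wy":0,"wz":0},{"gripper":0.35,"dx":-0.045,"dy":-0.114,"dz":0,"wx":0,"wy":0,"wz":0},{"gripper":0.35,"dx":-0.06,"dy":-0.152,"dz":0,"wx":0,"wy":0,"wz":0},{"gripper":0.35,"dx":-0.075,"dy":-0.19,"dz":0,"wx":0,"wy":0,"wz":0}]'
python3 - <<'E'
from h import *
import cv2
pic=[]
for n in("top","side"):
    im=manip.camera(n);cv2.imwrite(f"pics/{n}9.png",im)
    m=cv2.inRange(cv2.cvtColor(im,cv2.COLOR_BGR2HSV),(100,120,40),(125,255,255))
    k,l,st,c=cv2.connectedComponentsWithStats(m)
    print(n,[st[i].tolist() for i in range(1,k) if st[i,4]>30])
A=np.radians(173)
P=[[a,b,h] for h in(0,8,120) for a in((-25,25) if h<10 else(-5,5)) for b in(-35,35)]
for k in range(4):
    r=98 if k==0 else 90
    X=place(P,602+r*np.cos(A+k*np.pi/2),180+r*np.sin(A+k*np.pi/2),A+k*np.pi/2,70)
    print(k,[(proj(n,X).min(0).round().tolist(),proj(n,X).max(0).round().tolist()) for n in("top","side")])
g=cv2.cvtColor(cv2.imread("pics/top9.png"),cv2.COLOR_BGR2GRAY);print(g[262:276,238:258])
E
```

```text
clock: 17.0
eef_pos: [456.1, 141.6, 271.2]
eef_rot: [3.137, -0.002, 1.452]
wrist_force: [-0.3, -2.1, -0.5]
finger_gap: 32.6
finger_force: 0.0
clock: 17.42
eef_pos: [379.8, -50.9, 269.0]
eef_rot: [3.14, 0.0, 1.45]
wrist_force: [1.0, 0.6, 0.8]
finger_gap: 33.0
finger_force: 0.0
top [[0, 9, 640, 391, 55469], [516, 156, 25, 23, 282], [237, 179, 26, 5, 103], [254, 184, 10, 6, 41], [243, 191, 6, 7, 31], [253, 191, 14, 8, 98], [210, 201, 9, 33, 123], [277, 202, 18, 33, 338], [216, 219, 5, 9, 38], [222, 219, 9, 15, 115], [232, 248, 34, 18, 348], [623, 268, 17, 71, 574]]
side [[40, 0, 117, 117, 6772], [205, 0, 35, 12, 364], [267, 0, 162, 111, 12954], [395, 121, 17, 2, 33], [268, 134, 20, 54, 409], [306, 137, 3, 14, 38], [324, 137, 5, 16, 39], [343, 137, 17, 53, 289], [299, 157, 30, 52, 1112], [437, 166, 172, 234, 6937]]
0 [([232.0, 248.0], [266.0, 267.0]), ([265.0, 133.0], [288.0, 189.0])]
1 [([277.0, 202.0], [296.0, 236.0]), ([297.0, 156.0], [329.0, 209.0])]
2 [([236.0, 178.0], [268.0, 200.0]), ([340.0, 134.0], [361.0, 191.0])]
3 [([210.0, 201.0], [232.0, 235.0]), ([303.0, 123.0], [330.0, 17
[... 497 characters left out ...]
  67  78
   83  96]
 [158 159 160 161 160 162 143 111  96  88  67  91 111  94  67  50  63  76
   81  95]
 [158 158 158 157 159 159 137 118 123 113  82  88 107 108  89  65  67  79
  100 108]
 [158 158 158 158 158 159 145 126 124 117  96  97 105 107 100  84  75  76
  100 108]
 [157 159 158 159 158 159 158 142 129 128 111 101 104 107  99  81  75  71
   95 106]
 [158 158 158 158 157 158 159 158 160 161 131 103 104 107  97  79  74  73
   96 107]
 [158 157 158 158 157 158 159 159 160 162 131 101 104 106  93  76  75  75
   98 107]
 [157 158 158 158 158 157 159 158 160 160 130 102 103 105  92  74  74  75
   97 107]
 [158 158 158 158 158 158 158 159 160 158 131 105 104 105  94  76  74  76
   97 106]]
```

All four blue blobs match the predicted hanging boxes: the new bracket at top-view columns 232–266, rows 248–266, and the branch tip at (247,270) along the arrow. The arm is clear, so I'm handing in.

```bash
python3 -c "
from cell import manip
print(manip.sign_off())"
```

```text
the job is handed in; nothing more can be done
None
```

I turned the rack until its empty branch pointed along the red arrow, hung the blue bracket on it about 98 mm from the axis with the other three still hanging, and handed the job in at about 17.5 s of the 69 s; the sign-off call returned no verdict.

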